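# Set the stock tags of the bicycle parts bins

### The job

Each tag on the rail belongs to the parts bin straight behind it. With gentle pushes of the fingertips, flip the hinged tags that are wrong, so that the full bins, and only those, show the ring face (tag leaning fully back towards its bin) and the empty or nearly empty bins show the bar face (tag leaning fully forward, towards the robot). Leave the bins and everything else on the table where they are.

Things in the scene. Friction and masses are not known exactly. Their poses are not given: they have to be found in the camera images.
- rail: Dark steel bar fixed to the table, 50 (x) by 440 (y) by 25 high, carrying the four tag stands in a row along its y, 100 apart (at y = -150, -50, 50, 150), on its centre line, in any order. Origin at the centre of its underside; x points away from the robot, towards the bins.
- tag1 (a joint): Angle (rad) of tag 1, a white plate 50 wide, 4 thick, reaching 60 from its level hinge. +0.56: on its stop, leaning to its bin, RING face up; -0.56: leaning to the robot, BAR face up; 0: upright, top 110 above the table. Leaning, its free edge is 32 beside the hinge, 101 above the table. Swings freely, 40 g, under 1 N at the edge; pushed past upright it falls to the other stop.
- tag1_bin (a point): Point on the table 150 behind tag 1's hinge, in the middle of the place of the bin that tag 1 belongs to.
- stand1: Fixed grey stand of tag 1 on top of the rail: foot 36 (x) by 62 (y), with two 4 thick cheeks beside the tag's hinge, top 57 above the table. Origin under its centre, on the rail's top, 25 above the table: the middle of tag 1's hinge axis is 25 straight above it. x: across the rail towards the bins; y: along the hinge axis; z: up.
- tag2 (a joint): Angle (rad) of tag 2, a white plate 50 wide, 4 thick, reaching 60 from its level hinge. +0.56: on its stop, leaning to its bin, RING face up; -0.56: leaning to the robot, BAR face up; 0: upright, top 110 above the table. Leaning, its free edge is 32 beside the hinge, 101 above the table. Swings freely, 40 g, under 1 N at the edge; pushed past upright it falls to the other stop.
- tag2_bin (a point): Point on the table 150 behind tag 2's hinge, in the middle of the place of the bin that tag 2 belongs to.
- stand2: Fixed grey stand of tag 2 on top of the rail: foot 36 (x) by 62 (y), with two 4 thick cheeks beside the tag's hinge, top 57 above the table. Origin under its centre, on the rail's top, 25 above the table: the middle of tag 2's hinge axis is 25 straight above it. x: across the rail towards the bins; y: along the hinge axis; z: up.
- tag3 (a joint): Angle (rad) of tag 3, a white plate 50 wide, 4 thick, reaching 60 from its level hinge. +0.56: on its stop, leaning to its bin, RING face up; -0.56: leaning to the robot, BAR face up; 0: upright, top 110 above the table. Leaning, its free edge is 32 beside the hinge, 101 above the table. Swings freely, 40 g, under 1 N at the edge; pushed past upright it falls to the other stop.
- tag3_bin (a point): Point on the table 150 behind tag 3's hinge, in the middle of the place of the bin that tag 3 belongs to.
- stand3: Fixed grey stand of tag 3 on top of the rail: foot 36 (x) by 62 (y), with two 4 thick cheeks beside the tag's hinge, top 57 above the table. Origin under its centre, on the rail's top, 25 above the table: the middle of tag 3's hinge axis is 25 straight above it. x: across the rail towards the bins; y: along the hinge axis; z: up.
- tag4 (a joint): Angle (rad) of tag 4, a white plate 50 wide, 4 thick, reaching 60 from its level hinge. +0.56: on its stop, leaning to its bin, RING face up; -0.56: leaning to the robot, BAR face up; 0: upright, top 110 above the table. Leaning, its free edge is 32 beside the hinge, 101 above the table. Swings freely, 40 g, under 1 N at the edge; pushed past upright it falls to the other stop.
- tag4_bin (a point): Point on the table 150 behind tag 4's hinge, in the middle of the place of the bin that tag 4 belongs to.
- stand4: Fixed grey stand of tag 4 on top of the rail: foot 36 (x) by 62 (y), with two 4 thick cheeks beside the tag's hinge, top 57 above the table. Origin under its centre, on the rail's top, 25 above the table: the middle of tag 4's hinge axis is 25 straight above it. x: across the rail towards the bins; y: along the hinge axis; z: up.
- bin_pedals: FULL bin, heaped with bicycle pedals up to about 85 high. Open blue parts bin, loose, 120 deep (x) by 88 wide (y) by 65 high with a 34 low front wall facing the tags; origin at the centre of its underside, x pointing away from the rail.
- bin_cogs: FULL bin, heaped with steel sprockets up to about 85 high. Open blue parts bin, loose, 120 deep (x) by 88 wide (y) by 65 high with a 34 low front wall facing the tags; origin at the centre of its underside, x pointing away from the rail.
- bin_low: Nearly empty bin with a single sprocket on its floor (not full). Open blue parts bin, loose, 120 deep (x) by 88 wide (y) by 65 high with a 34 low front wall facing the tags; origin at the centre of its underside, x pointing away from the rail.
- bin_empty: EMPTY bin (not full). Open blue parts bin, loose, 120 deep (x) by 88 wide (y) by 65 high with a 34 low front wall facing the tags; origin at the centre of its underside, x pointing away from the rail.
- spare_pedal: Loose pedal, 62 by 57 by 18, lying between the rail and the robot. Bystander: leave in place. Origin at the underside centre.
- spanner: Loose steel spanner, 150 long, lying between the rail and the robot. Bystander: leave in place. Origin under the tool.
- bell: Loose steel bicycle bell, 48 across, 31 high, beyond the left end of the rail. Bystander: leave in place. Origin at the underside centre.
- lockring: Loose dark steel ring, 44 across, 8 high, lying between the rail and the bins. Bystander: leave in place. Origin at the underside centre.
- oil: Loose grey bottle, 48 across, 90 high, right of the bins. Bystander: leave in place. Origin at the underside centre.
- carton: Loose cardboard box, 110 by 80 by 50 high, left of the bins. Bystander: leave in place. Origin at the underside centre.
- cup: Loose white mug, 72 across, 85 high, to the right front. Bystander: leave in place. Origin at the underside centre.
Things that resemble listed ones, but are neither listed nor needed, are in the scene too. What is shaped like the bin_pedals but red is not meant.

How it is judged:
At the end, for the whole second after the job is handed in: Each tag whose bin is full (pedals, sprockets) reads more than 0.45 rad (ring face up, leaning to the bin) and each tag whose bin is nearly empty or empty reads less than -0.45 rad (bar face up, leaning to the robot), every bin still within 50 mm of its place behind its tag ((((horizontal distance between tag1_bin and bin_pedals below 0.05 m or horizontal distance between tag1_bin and bin_cogs below 0.05 m) and value of joint tag1 above 0.45 rad) or ((horizontal distance between tag1_bin and bin_low below 0.05 m or horizontal distance between tag1_bin and bin_empty below 0.05 m) and value of joint tag1 below -0.45 rad)) and (((horizontal distance between tag2_bin and bin_pedals below 0.05 m or horizontal distance between tag2_bin and bin_cogs below 0.05 m) and value of joint tag2 above 0.45 rad) or ((horizontal distance between tag2_bin and bin_low below 0.05 m or horizontal distance between tag2_bin and bin_empty below 0.05 m) and value of joint tag2 below -0.45 rad)) and (((horizontal distance between tag3_bin and bin_pedals below 0.05 m or horizontal distance between tag3_bin and bin_cogs below 0.05 m) and value of joint tag3 above 0.45 rad) or ((horizontal distance between tag3_bin and bin_low below 0.05 m or horizontal distance between tag3_bin and bin_empty below 0.05 m) and value of joint tag3 below -0.45 rad)) and (((horizontal distance between tag4_bin and bin_pedals below 0.05 m or horizontal distance between tag4_bin and bin_cogs below 0.05 m) and value of joint tag4 above 0.45 rad) or ((horizontal distance between tag4_bin and bin_low below 0.05 m or horizontal distance between tag4_bin and bin_empty below 0.05 m) and value of joint tag4 below -0.45 rad))); the robot touches nothing.
It fails at once if a parts bin is lifted, carried or shifted by more than 20 mm (distance of any of bin_pedals, bin_cogs, bin_low, bin_empty from where it was at the start of the episode above 0.02 m).
It fails at once if another thing on the table is picked up, knocked or shifted by more than 30 mm (distance of any of spare_pedal, spanner, bell, lockring, oil, carton, cup from where it was at the start of the episode above 0.03 m).
It fails at once if a tag or its stand is forced, squeezed or struck (more than 15 N) (contact force between anything else and stand1 above 15 N or contact force between anything else and stand2 above 15 N or contact force between anything else and stand3 above 15 N or contact force between anything else and stand4 above 15 N).
It also fails if it takes over 43 s, if anything falls off the work surface, if the arm or the gripper's body presses on something with over 40 N, if the wrist force passes 120 N, or if a joint passes its speed limit or range.

### The arm

A 7-joint arm with a two-finger parallel gripper is mounted at the origin on the work surface. World frame = base frame: x ahead of the robot, y to its left, z up, the work surface at z = 0. Lengths are in m, angles in rad, forces in N, time in s.
With the tool pointing down it reaches from about 0.4 to 0.9 m from the base axis. Payload 5.6 kg.
Tool frame: the origin (TCP) lies midway between the tips of the shut fingers; the grasp point (between the pads) lies 19 mm behind it; z points along the fingers, y is the line along which they close (so a half turn about z gives the same grasp; the last joint's range is limited). The gripper opens to 92 mm and grips with 3 to 60 N. Pads are 20 mm wide; open, the fingers measure 128 mm over their backs; the gripper's body (75 mm by 189 mm) begins 69 mm behind the grasp point.
Start: joints at [-0.043, 0.468, -0.012, 1.603, 0.006, 1.071, -0.056], TCP at [0.65, -0, 0.215] pointing down, gripper open.
Joint ranges: [-2.53, 2.53], [-0.31, 2.02], [-1.57, 1.55], [0.28, 2.44], [-1.29, 4.43], [0.15, 1.84], [-2.92, 2.92]. Speed limits (rad/s): [2.57, 2.57, 3.14, 3.14, 3.14, 3.14, 3.14].

### API

Orientations are given as a 3x3 rotation matrix whose columns are the frame's x, y, z axes.
In Python, from station import env, effector, solver, viewer, workorder, search_frame, tip_of gives the robot as it stands. Calls block until the motion is done:
- env.reach(position, orientation): joint-space move of the TCP to a pose.
- env.movel(position, frame=None, rate=0.15): straight line of the TCP; frame=None keeps the orientation; rate is the mean speed in m/s.
- env.goto_joints(angles): joint-space move.
- effector.release() and effector.grasp(squeeze=None): open the fingers fully, or close them until they stop; squeeze is the grip in N (None keeps the last).
- env.pause(seconds).
- solver.inverse_kinematics(position, orientation): joint angles nearest the present ones, or None.
- env.sense(): the state.
- viewer.read_camera(name): name is "scene" or "side" or "wrist"; returns (picture, depth): 400x640x3 uint8, red, green, blue; 400x640 float32, m along the optical axis (not along the pixel's ray), 0 where there is no reading.
- viewer.camera_info(name): a dict with "intrinsics" (3x3 intrinsics, pixels), "eye" and "rotation" of the camera in the world; the wrist camera has in their place "T_tool_cam" (4x4, takes a point from camera to tool coordinates, whose origin is the TCP and whose axes are the flange's). Camera axes: x right, y up, looking along -z (the intrinsics and any distortion apply to the point x, -y, -z); pixel columns grow to the right and rows downward; lengths in m; the calibration is good to about 2 mm. A picture is of the moment at which its call begins: read the wrist's pose just before it. camera_info takes no time and is no camera call.
A pose or a line that the arm cannot do raises env.PlanningError and nothing moves.
- workorder.finish_job(): hands the job in; it is judged then, once.
Trained networks look in the newest picture that a camera, given by its name, has taken for a name from the list of things; names that differ only in an ending like _2 or _b are one class to them, and where a whole thing is asked for, a point or a joint stands for the part that bears it (a point fixed in the world has none). Each returns a list of dicts, best first, with "score" (0 to 1); they miss things now and then, are a little off and sometimes report something else, mostly with a low value. They report only what shows in the picture. A call takes as long as a camera call. They do not tell look-alikes from the thing itself.
- search_frame(camera, name): "at" ([x, y, z] in m, in world coordinates, good to about 4 mm: the middle of the surface that is visible of it).
- tip_of(camera, name): "at" ([x, y, z] in m, in world coordinates, good to about 4 mm: a listed point, or the origin of a listed thing).
The state is a dict: "t": time; "joint_positions": joint angles; "joint_velocities": joint speeds; "tau": joint torques, N m; "ee_pos": TCP position; "tcp_rot": TCP orientation; "wrist_force": force on the tool from outside, world axes, zero at the start; "moment": the same for the moment, N m; "gripper_width": finger opening in m; "grasp_force": force on a finger pad.
Only numpy, scipy, OpenCV 4.12 (cv2) and the standard library are available. Lean on these libraries where they do the work, as an engineer would, in place of code of your own. Each camera call takes 0.05 s, during which the arm holds its last target. There are 200 camera calls.

## Working session

There is one attempt and no reset: what is moved stays moved. The work goes in short steps, each a Python script; the robot and the scene stay as the last script left them, time stands still between calls to the robot, and variables do not carry over. Pictures are saved under pics/ and viewed, at most 10 in all, crops included, and the job is handed in when it is done.

```bash
mkdir -p pics
python3 - <<'E'
from station import *
import cv2,numpy as np
for c in ("scene","side"):
    p,d=viewer.read_camera(c); cv2.imwrite(f"pics/{c}1.png",p[:,:,::-1])
    i=viewer.camera_info(c); print(c,np.round(i["eye"],3),np.round(i["rotation"],2).tolist())
    for n in ("rail","stand1","tag1","bin_pedals","bin_cogs","bin_low","bin_empty"):
        for r in (tip_of(c,n) if not n.startswith("tag") else search_frame(c,n)): print(n,round(r["score"],2),np.round(r["at"],3))
print(env.sense()["t"], env.sense()["tcp_rot"])
E
```

```text
scene [1.092 0.346 0.932] [[-0.48, -0.7, 0.53], [0.88, -0.38, 0.3], [-0.01, 0.61, 0.79]]
rail 0.69 [ 0.562 -0.014 -0.007]
stand1 0.84 [ 0.594 -0.158  0.021]
stand1 0.76 [ 0.573 -0.062  0.029]
stand1 0.62 [0.554 0.034 0.025]
stand1 0.61 [0.536 0.134 0.027]
tag1 0.9 [0.538 0.034 0.073]
tag1 0.8 [0.523 0.134 0.076]
tag1 0.56 [ 0.593 -0.042  0.092]
bin_pedals 0.85 [ 0.735 -0.129  0.   ]
bin_pedals 0.52 [ 0.621 -0.023  0.002]
bin_low 0.77 [0.703 0.065 0.   ]
bin_empty 0.69 [ 0.723 -0.027 -0.003]
bin_empty 0.25 [ 0.594 -0.16   0.023]
side [0.485 0.923 0.762] [[-1.0, 0.01, -0.02], [-0.02, -0.61, 0.79], [-0.01, 0.79, 0.61]]
rail 0.63 [ 0.563 -0.01   0.001]
stand1 0.78 [0.538 0.135 0.024]
stand1 0.76 [ 0.593 -0.161  0.021]
stand1 0.57 [0.554 0.039 0.022]
stand1 0.5 [ 0.572 -0.059  0.025]
tag1 0.72 [0.521 0.136 0.079]
tag1 0.54 [0.68 0.19 0.05]
tag1 0.49 [ 0.583 -0.05   0.079]
tag1 0.48 [0.536 0.039 0.076]
tag1 0.42 [ 0.575 -0.16   0.08 ]
bin_pedals 0.87 [ 0.739 -0.131  0.005]
bin_pedals 0.86 [ 0.254 -0.313  0.001]
bin_cogs 0.92 [ 0.681  0.161 -0.   ]
bin_low 0.63 [0.701 0.068 0.003]
bin_empty 0.57 [ 0.72  -0.033 -0.006]
bin_empty 0.27 [0.536 0.134 0.024]
0.8 [[ 6.80105486e-05  9.99999995e-01  6.92727953e-05]
 [ 9.99999996e-01 -6.80070608e-05 -5.03510503e-05]
 [-5.03463391e-05  6.92762195e-05 -9.99999996e-01]]
```

View pics/scene1.png

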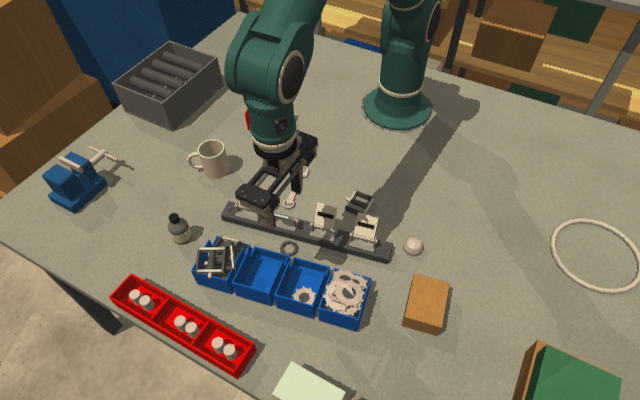

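View pics/side1.png

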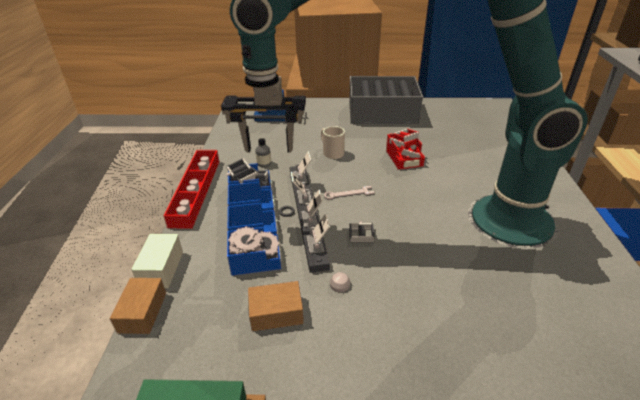

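The side and scene views show, from right to left along the rail, bins of pedals (scene px 215,255), empty (260,275), one sprocket (302,295) and sprockets heaped (345,290). The possible mix-ups are the red bins, at scene (180,325) and at side (405,150), and neither stands behind the rail. Next is one close crop of the tags.

Run:
```python
import cv2
a=cv2.imread("pics/side1.png")[140:280,215:385]; cv2.imwrite("pics/c1.png",cv2.resize(a,None,fx=4,fy=4,interpolation=cv2.INTER_CUBIC))
```

```text
(no output)
```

View pics/c1.png

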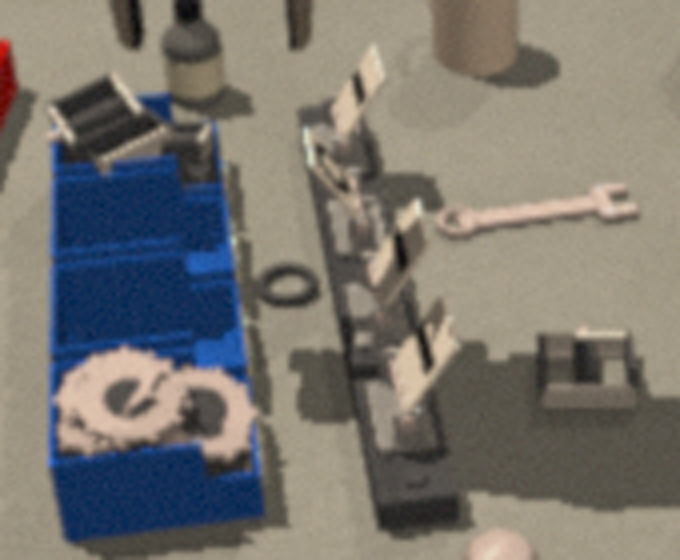

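The crop shows the tag at (360,85) leaning to the robot, at (330,165) to its bin, and at (400,250) and (425,360) both to the robot. So the tags at y = -0.16, -0.06 and 0.135 are wrong, and the low bin's tag at y = 0.036 is right. I'll push the far one first and check it.

```bash
cat > h.py <<'E'
from station import *
import numpy as np, cv2
H=np.array([[.5935,-.1595],[.5725,-.0605],[.554,.0365],[.537,.1345]])
yv=np.polyfit(range(4),H,1)[0]; yv/=np.linalg.norm(yv); xv=np.array([yv[1],-yv[0]])
c=H.mean(0); C=[c+yv*s for s in (-.15,-.05,.05,.15)]
X,Y=np.r_[xv,0],np.r_[yv,0]
R=np.c_[Y,X,[0,0,-1]]      # fingers closing along rail x
def flip(i,s):             # s=+1 push towards the bin
    at=lambda u,z: np.r_[C[i]+xv*u*s,z]
    env.reach(at(-.075,.15),R)
    env.movel(at(-.075,.083),rate=.1)
    env.movel(at(-.005,.083),rate=.05)
    f=env.sense(); print(i,np.round(f["ee_pos"],3),np.round(f["wrist_force"],1))
    env.movel(at(-.05,.083),rate=.1)
    env.movel(at(-.05,.16),rate=.15)
    print("t",env.sense()["t"])
E
python3 - <<'E'
from h import *
print(np.round(C,3),xv)
effector.grasp(5)
flip(0,1)
p,d=viewer.read_camera("side"); cv2.imwrite("pics/s2.png",cv2.resize(p[130:280,205:395,::-1],None,fx=4,fy=4,interpolation=cv2.INTER_CUBIC))
E
```

```text
[[ 0.593 -0.16 ]
 [ 0.574 -0.061]
 [ 0.555  0.037]
 [ 0.536  0.135]] [0.9820565  0.18858695]
0 [ 0.587 -0.161  0.083] [-0.3 -0.6  0.7]
t 6.6833
```

View pics/s2.png

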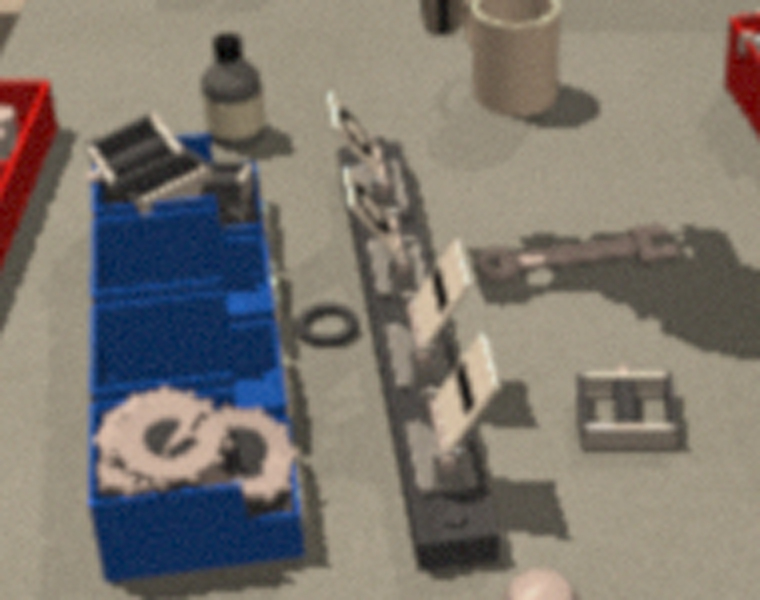

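The far tag at (355,140) now leans to its bin and nothing else has moved. Next are the two other tags.

Run:
```python
from h import *
flip(3,1)
flip(1,-1)
env.movel(np.r_[C[1]+xv*.05,.25],rate=.2)
p,d=viewer.read_camera("side"); cv2.imwrite("pics/s3.png",cv2.resize(p[130:280,205:395,::-1],None,fx=4,fy=4,interpolation=cv2.INTER_CUBIC))
```

```text
3 [0.531 0.134 0.083] [-0.7  0.3  0.6]
t 11.5167
1 [ 0.579 -0.06   0.083] [-0.4  0.  -1.5]
t 16.0833
```

View pics/s3.png

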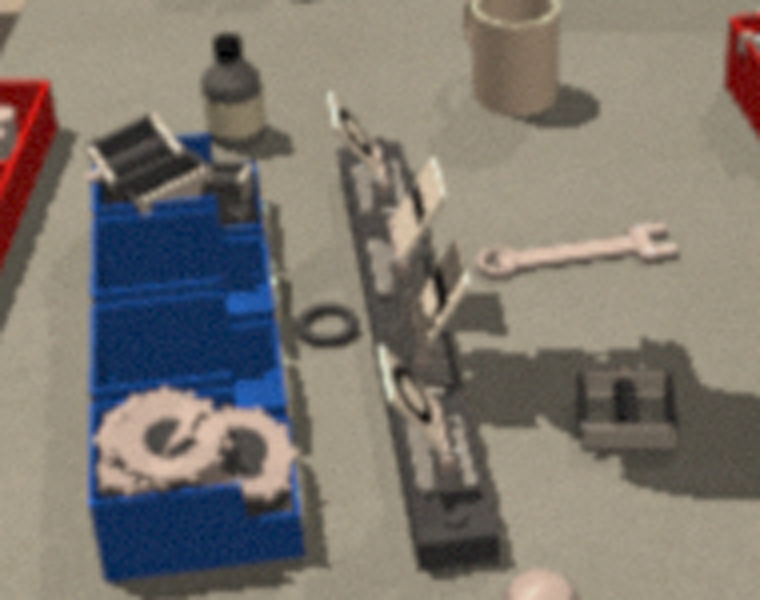

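The tags at (355,140) and (415,400) now show the ring, and those at (420,210) and (440,290) show the bar. All four match their bins and nothing else has moved.

```bash
python3 -c "
from h import *
env.pause(.5); print(workorder.finish_job())"
```

```text
the job is handed in; nothing more can be done
None
```

I flipped the three wrong tags and handed the job in: in the last picture the pedals and sprockets bins show the ring and the empty and nearly empty bins show the bar, with nothing else visibly moved; the hand-in returned no verdict.

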